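# Crack a crab claw and dish it

### The job

Take the crab cracker off the lid of the steel tag box and lay it flat on the table with its open jaws round the fat palm of the crab claw, the claw staying where it lies and its pincers pointing out of the mouth of the jaws; let go of it. Then take hold of both handles and squeeze them together until the shell gives way. Lay the cracked claw flat in the round steel picking dish, leave the cracker lying on the table, and do not knock the other things about.

Things in the scene. Friction and masses are not known exactly. Their poses are not given: they have to be found in the camera images.
- cracker: crab cracker, plier type, plain steel, darker ribbed handles, 180 mm long, 18 mm thick, 0.26 kg; two mirror-image halves cross at a slack pivot. Frame of the half whose jaw is on the -y and handle on the +y side. Origin: on the pivot, at the underside. +x to the jaws (tips at 64 mm), -x to the handles (ends at -117 mm), z along the pivot, up. The knuckle is 27 mm across and 20 mm high.
- cracker_handle (a joint): opening angle, rad, of the other half, turned about the pivot's +z: the tool's middle line is the +x of cracker turned by half of this. 0 shut (jaw faces 24 mm apart), 0.48 open (47 mm apart; 70 mm over both handles 90 mm behind the pivot). Starts at 0.44 to 0.48; about 0.23 when the jaws touch the palm. No spring, 0.05 N m of rub: it stays as left, and pinching both handles shuts it.
- cracker_mouth (a point): middle of the open mouth between the jaws, where the middle of the claw's palm belongs: at (46.5, 11.5, 9) mm in the frame of cracker, whose axes it has. Each jaw has a flat toothed face 25 mm long, its middle 48 mm from the pivot.
- cracker_grip (a point): on the handle of cracker's own half, at (-80, 10.2, 9) mm in its frame, same axes: a bar 10 mm thick and 18 mm high that runs from (-45, 13.5) to (-112, 7) mm. With the handles spread it alone can be pinched here from above, one finger between the two handles (30 mm or more of room).
- claw: loose orange-red crab claw with two dark-tipped pincers, lying flat on the table, about 106 mm long, 35 mm across the fat palm, 26 mm high, 0.1 kg. Origin: under the palm's middle, at table level; +x to the pincers (tips at 74 mm), broken-off stub to -32 mm; y across the palm (flat sides at -17.5 and 17.5 mm, from x = -14 to 14 mm, 6 to 17 mm high), z up.
- claw_pincers (a point): middle of the pincers, 50 mm ahead of the palm's middle, 11 mm up; side by side they are 28 mm across (y) and 12 mm high here (5 to 17 mm above the table) and stiff: the claw can be taken across them, outside the jaws. Same axes as claw.
- claw_shell (a joint): how far the +y side of the palm's shell is pushed in, m: 0 whole, 0.0075 broken. Squeezed across its sides, the palm yields about 2 mm up to a peak of about 28 N (15 N on the handles, 90 mm behind the pivot), then the shell gives way, snaps in and stays so.
- picking_dish: loose round shallow dish of grey spun steel, 270 mm across the rolled rim, 34 mm high, 0.7 kg; origin at the centre of its underside. Floor slightly hollow: about 4 mm high in the middle, 9 mm at 110 mm out.
- clip_box: shut blue steel box for tags, 125 x 175 mm (x, y) and 66 mm high, does not move; origin at the centre of its underside. The cracker starts lying flat on its lid, 65 mm above the table.
- crab_leg_a: bystander: loose piece of crab leg, 34 x 88 x 22 mm, origin under its middle.
- crab_leg_b: bystander: loose piece of crab leg, 34 x 83 x 17 mm, origin under its middle.
- crab_leg_c: bystander: loose flat piece of crab leg, 36 x 96 x 11 mm, origin under its middle.
- tub_meat: bystander: loose white tub, 90 mm across, 45 mm high, origin under its middle.

How it is judged:
By the outcome, as a careful person would: the job done as asked, in the order asked, and still so for the second after the job is handed in, with the robot touching nothing.
It also fails if it takes over 64 s, if anything falls off the work surface, if the arm or the gripper's body presses on something with over 40 N, if the wrist force passes 120 N, or if a joint passes its speed limit or range.

### The arm

A 6-joint arm with a two-finger parallel gripper is mounted at the origin on a cart in front of the work surface, level with it; the furniture and walls round the work are solid. World frame = base frame: x ahead of the robot, y to its left, z up, the work surface at z = 0. Lengths are in m, angles in rad, forces in N, time in s.
With the tool pointing down it reaches from about 0.4 to 0.825 m from the base axis. Payload 7 kg.
Tool frame: the origin (TCP) lies between the finger pads; the fingertips stand 8 mm ahead of it and the grasp point (between the pads) lies 11 mm behind it; z points along the fingers, y is the line along which they close (so a half turn about z gives the same grasp; the last joint's range is limited). The gripper opens to 85 mm and grips with 20 to 120 N. Pads are 22 mm wide; open, the fingers measure 114 mm over their backs; the gripper's body (76 mm by 85 mm) begins 54 mm behind the grasp point. The pads swing forward as they close: fully open they stand 13 mm farther back than shut.
Start: joints at [-0.999, 0.359, 0.012, 0, -1.224, -0.288], TCP at [0.189, -0.648, 0.239] pointing down, gripper open.
Joint ranges: [-3.07, 3.07], [-1.43, 2.12], [-1.02, 1.25], [-3.03, 1.67], [-3.05, -0], [-3.03, 3.03]. Speed limits (rad/s): [2.39, 2.39, 3.01, 3.14, 3.14, 3.14].

### API

Orientations are given as [roll, pitch, yaw] about the fixed x, y, z axes, in that order (R = Rz(yaw) Ry(pitch) Rx(roll)).
In Python, from workcell import * gives the robot as it stands. Calls block until the motion is done:
- move_pose(position, orientation): joint-space move of the TCP to a pose.
- movel(position, velocity=0.15, frame=None, guard=None): straight line of the TCP; frame=None keeps the orientation; velocity is the mean speed in m/s. With guard (N) it stops when the force on the tool has changed by that much, and returns True; else False.
- movej(angles): joint-space move.
- gripper_open() and close(): open the fingers fully, or close them until they stop; the grip force is fixed at half the most.
- hold(seconds).
- ik(position, orientation): joint angles nearest the present ones, or None.
- read_state(): the state.
- camera(name): name is "side" or "top"; returns (picture, depth): 400x640x3 uint8, red, green, blue; 400x640 float32, m along the optical axis (not along the pixel's ray), 0 where there is no reading.
- get_calibration(name): a dict with "mtx" (3x3 intrinsics, pixels), "xyz" and "orientation" of the camera in the world. Camera axes: x right, y down, z forward; pixel columns grow to the right and rows downward; lengths in m; the calibration is good to about 2 mm. A picture is of the moment at which its call begins. get_calibration takes no time and is no camera call.
A pose or a line that the arm cannot do raises MotionError and nothing moves.
- close_job(): hands the job in; it is judged then, once.
Trained networks look in the newest picture that a camera, given by its name, has taken for a name from the list of things; names that differ only in an ending like _2 or _b are one class to them, and where a whole thing is asked for, a point or a joint stands for the part that bears it (a point fixed in the world has none). Each returns a list of dicts, best first, with "score" (0 to 1); they miss things now and then, are a little off and sometimes report something else, mostly with a low value. They report only what shows in the picture. A call takes as long as a camera call.
- search_frame(camera, target): "uv" ([column, row] in pixels, amid what is visible of it).
The state is a dict: "clock": time; "joints": joint angles; "joint_vel": joint speeds; "joint_efforts": joint torques, N m; "eef_pos": TCP position; "ee_rot": TCP orientation; "ft_force": force on the tool from outside, world axes, zero at the start; "moment": the same for the moment, N m; "gripper_width": finger opening in m; "grasp_force": force on a finger pad.
Only numpy, scipy, OpenCV 4.12 (cv2) and the standard library are available. Lean on these libraries where they do the work, as an engineer would, in place of code of your own. Each camera call takes 0.05 s, during which the arm holds its last target. There are 200 camera calls.

## Working session

There is one attempt and no reset: what is moved stays moved. The work goes in short steps, each a Python script; the robot and the scene stay as the last script left them, time stands still between calls to the robot, and variables do not carry over. Pictures are saved under pics/ and viewed, at most 10 in all, crops included, and the job is handed in when it is done.

```bash
ls; mkdir -p pics; cat > h.py <<'E'
from workcell import *
import numpy as np, cv2
from scipy.spatial.transform import Rotation as R
def cal(n):
    c=get_calibration(n); return np.array(c["mtx"]),np.array(c["xyz"]),R.from_euler('xyz',c["orientation"]).as_matrix()
def cloud(n,d):
    K,t,M=cal(n); v,u=np.mgrid[:400,:640]
    p=np.stack([(u-K[0,2])/K[0,0]*d,(v-K[1,2])/K[1,1]*d,d],-1)
    return p@M.T+t
def project(n,P):
    K,t,M=cal(n); q=(np.asarray(P)-t)@M; return (q@K.T)[...,:2]/q[...,2:]
def save(n,img): cv2.imwrite(n,cv2.cvtColor(img,cv2.COLOR_RGB2BGR))
E
cat > a.py <<'E'
from h import *
for n in ("top","side"):
    im,d=camera(n); save(f"pics/{n}0.png",im); np.savez(f"{n}0.npz",im=im,d=d); P=cloud(n,d)
    c=get_calibration(n); print(n,c["xyz"],c["orientation"],np.array(c["mtx"])[0,0])
    for t in ["cracker","cracker_mouth","cracker_grip","claw","claw_pincers","picking_dish","clip_box","crab_leg_a","tub_meat"]:
        for r in search_frame(n,t)[:3]:
            u,v=np.round(r["uv"]).astype(int); print(t,round(r["score"],2),u,v,np.round(P[v,u],3))
print(read_state()["clock"],read_state()["ee_rot"])
E
python3 a.py
```

```text
pics
top [ 0.41168774 -0.03459615  1.30114711] [-3.03277611  0.02553049 -1.55496298] 401.1334467732037
cracker_mouth 0.73 403 230 [ 0.455 -0.285  0.082]
cracker_grip 0.68 405 229 [ 0.459 -0.294  0.067]
claw 0.7 294 205 [0.532 0.049 0.027]
claw_pincers 0.74 353 146 [ 0.726 -0.138  0.028]
claw_pincers 0.69 292 208 [0.522 0.056 0.027]
picking_dish 0.59 209 188 [0.586 0.331 0.006]
crab_leg_a 0.54 266 251 [0.384 0.138 0.001]
crab_leg_a 0.53 308 155 [0.699 0.008 0.008]
crab_leg_a 0.44 270 148 [0.719 0.133 0.016]
tub_meat 0.78 357 151 [ 0.709 -0.151  0.029]
side [0.54319668 0.67868696 0.62953754] [-2.24406618  0.01049682 -3.1049783 ] 361.44603846031725
cracker 0.63 359 149 [ 0.472 -0.265  0.081]
cracker_mouth 0.94 361 152 [ 0.466 -0.26   0.074]
cracker_grip 0.73 366 150 [ 0.451 -0.261  0.08 ]
cracker_grip 0.33 313 346 [0.579 0.321 0.001]
claw 0.92 337 239 [0.535 0.056 0.02 ]
claw 0.66 358 167 [ 0.477 -0.192  0.065]
claw_pincers 0.71 341 240 [0.526 0.057 0.018]
claw_pincers 0.35 273 189 [ 0.717 -0.136  0.024]
picking_dish 0.73 312 348 [0.581 0.324 0.   ]
clip_box 0.57 359 166 [ 0.474 -0.2    0.063]
crab_leg_a 0.78 406 274 [ 0.381  0.142 -0.   ]
crab_leg_a 0.68 271 230 [0.702 0.014 0.007]
crab_leg_a 0.51 255 271 [0.718 0.15  0.009]
tub_meat 0.65 272 186 [ 0.721 -0.149  0.026]
1.0 [-3.14156496e+00  5.16023521e-05 -2.85782803e+00]
```

```bash
python3 - <<'E'
import cv2
a=cv2.imread("pics/top0.png")[110:310,140:460]
b=cv2.resize(a,None,fx=2.5,fy=2.5,interpolation=cv2.INTER_CUBIC); cv2.imwrite("pics/t0z.png",b)
E
```

```text
(no output)
```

View pics/t0z.png

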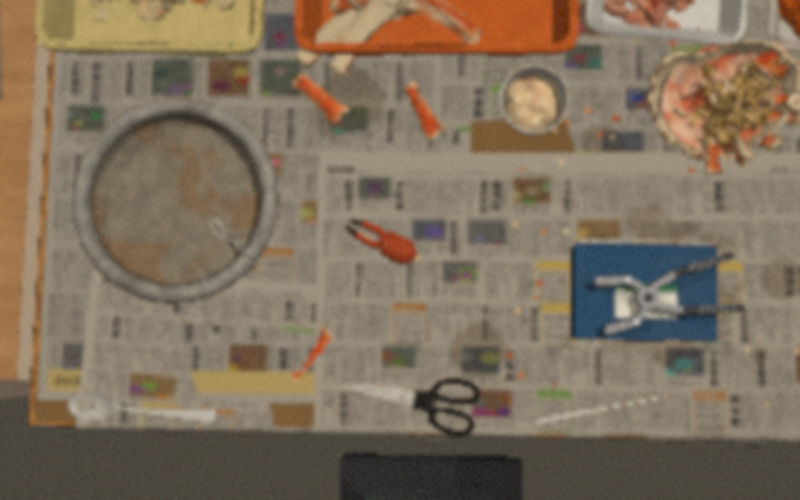

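View pics/side0.png

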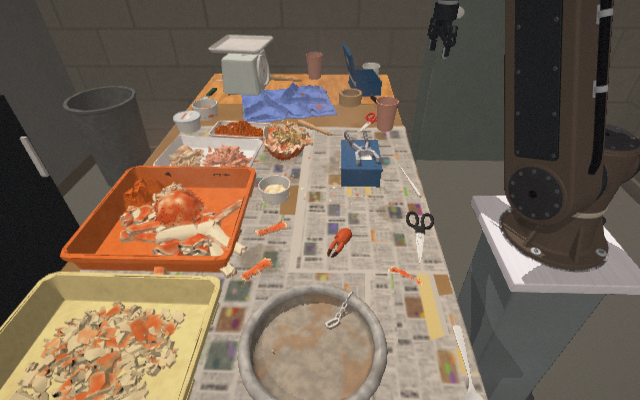

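Top view (zoomed 2.5×): the cracker lies on the box with its knuckle at crop (648,297), jaws to the left (+y) and handles to the right. The claw palm is at crop (402,248) with its pincers pointing up-left, and the dish is centred at crop (175,203) with a chain-like thing at (228,235). Next I'll fit models to the clouds.

```bash
cat > fit.py <<'E'
from h import *
from scipy.optimize import least_squares
HALF=np.array([[-112,7],[-45,13.5],[-18,6],[0,0],[18,-8],[35,-16.5],[62,-16.5]])/1000.
def segd(p,A,B):
    d=B-A; s=np.clip(((p-A)@d)/(d@d),0,1); return np.linalg.norm(p-A-s[:,None]*d,axis=1)
def lines(q):
    x,y,th,a=q; out=[]
    for poly,ang in((HALF,th),(HALF*[1,-1],th+a)):
        c,s=np.cos(ang),np.sin(ang); out.append(poly@np.array([[c,s],[-s,c]])+[x,y])
    return out
def fitcracker(p,q0):
    def f(q):
        d=np.min([segd(p,L[i],L[i+1]) for L in lines(q) for i in range(6)],axis=0)
        return np.r_[np.maximum(d-.003,0)*1000, (q[3]-.46)/.02]
    r=least_squares(f,q0,loss='soft_l1',x_scale=[.01,.01,.1,.1]); return r.x,r.cost/len(p)
def dump(n,tag): 
    im,d=camera(n); np.savez(f"{n}{tag}.npz",im=im,d=d); return im,d
def orange(im,P,lo,hi,z0=.004,sat=110):
    h=cv2.cvtColor(im,cv2.COLOR_RGB2HSV).astype(int)
    return (h[...,1]>sat)&((h[...,0]<14)|(h[...,0]>172))&(P[...,0]>lo[0])&(P[...,0]<hi[0])&(P[...,1]>lo[1])&(P[...,1]<hi[1])&(P[...,2]<.06)
E
cat > b.py <<'E'
from fit import *
import sys
S={n:np.load(n+"0.npz") for n in("top","side")}
C=[]
for n in S:
    P=cloud(n,S[n]["d"]).reshape(-1,3); im=S[n]["im"].reshape(-1,3).astype(int)
    box=(abs(P[:,0]-.465)<.11)&(abs(P[:,1]+.27)<.15)
    lid=box&(im[:,2]>im[:,0]+40)&(P[:,2]>.045); print(n,"lid z",np.median(P[lid,2]),P[lid,2].std(),"xy",np.percentile(P[lid,:2],[1,99],axis=0).round(3).tolist())
    tab=(abs(P[:,0]-.5)<.1)&(abs(P[:,1]+.08)<.05); print("table z",np.median(P[tab,2]),P[tab,2].std())
    m=box&(P[:,2]>.072)&(P[:,2]<.1)&(S[n]["d"].ravel()>0); p=P[m,:2]; C.append(p)
    q,c=fitcracker(p,[.465,-.27,1.4,.46]); print("cracker",n,len(p),q.round(4),c)
    M=orange(S[n]["im"],P.reshape(400,640,3),(.44,-.04),(.62,.13)); print("claw n",M.sum())
    w=P.reshape(400,640,3)[M]; mn=w[:,:2].mean(0); u,s,vt=np.linalg.svd(w[:,:2]-mn,full_matrices=False)
    a=vt[0]*np.sign(vt[0,1]); t=(w[:,:2]-mn)@a; b=(w[:,:2]-mn)@[-a[1],a[0]]
    print("claw mean",mn.round(4),"heading",np.degrees(np.arctan2(a[1],a[0])).round(1),"along",np.percentile(t,[0,2,98,100]).round(4),"across",np.percentile(b,[1,99]).round(4),"z",np.percentile(w[:,2],[2,50,98]).round(3))
    np.save(f"claw_{n}.npy",np.c_[w])
    rim=P[(abs(P[:,0]-.585)<.17)&(abs(P[:,1]-.33)<.17)&(P[:,2]>.027)&(P[:,2]<.05)]
    (cx,cy),r=cv2.minEnclosingCircle(rim[:,:2].astype(np.float32)); e=cv2.fitEllipse(cv2.convexHull(rim[:,:2].astype(np.float32)))
    print("dish",cx,cy,r,e)
q,c=fitcracker(np.vstack(C),[.465,-.27,1.4,.46]); print("both",q.round(4),c)
views=[]
for n in S:
    v=cv2.cvtColor(S[n]["im"],cv2.COLOR_RGB2BGR); uv0=project(n,[*q[:2],.08]); k=5
    x0,y0=(uv0-[40,30]).astype(int); cr=cv2.resize(v[y0:y0+60,x0:x0+80],None,fx=k,fy=k,interpolation=cv2.INTER_CUBIC)
    for L,col in zip(lines(q),((0,255,0),(0,255,255))):
        uv=((project(n,np.c_[L,np.full(len(L),.083)])-[x0,y0]+.5)*k).astype(int); cv2.polylines(cr,[uv],False,col,1)
    views.append(cr)
    uv0=project(n,[.53,.045,.01]); x0,y0=(uv0-[40,30]).astype(int); views.append(cv2.resize(v[y0:y0+60,x0:x0+80],None,fx=k,fy=k,interpolation=cv2.INTER_CUBIC))
cv2.imwrite("pics/fit0.png",np.vstack([np.hstack(views[:2]),np.hstack(views[2:])]))
E
python3 b.py
```

```text
top lid z 0.06563263285865517 0.002504628512255366 xy [[0.413, -0.354], [0.522, -0.188]]
table z 0.0034963436630155442 0.622337042880049
cracker top 442 [ 0.4596 -0.2743  1.5301  0.4745] 1.022611087569216
claw n 202
claw mean [0.5261 0.0457] heading 64.2 along [-0.0383 -0.0352  0.0423  0.0474] across [-0.0157  0.0148] z [0.013 0.022 0.029]
dish 0.5789215564727783 0.32348257303237915 0.13365384936332703 ((0.5792025327682495, 0.32323989272117615), (0.26389795541763306, 0.2661902606487274), 143.16946411132812)
side lid z 0.06296567204548376 0.0012922558084915098 xy [[0.41, -0.354], [0.525, -0.184]]
table z -0.0008122676364609727 0.0011524325952216947
cracker side 304 [ 0.461  -0.2705  1.533   0.4765] 0.9545792132086918
claw n 326
claw mean [0.5273 0.0557] heading 58.1 along [-0.0902 -0.0414  0.0474  0.0519] across [-0.0181  0.0143] z [0.009 0.017 0.025]
dish 0.5800933837890625 0.32535994052886963 0.13189615309238434 ((0.5801137089729309, 0.32510873675346375), (0.2561478018760681, 0.2622494697570801), 101.90278625488281)
both [ 0.4601 -0.2724  1.5289  0.4787] 1.1019906756868851
```

View pics/fit0.png

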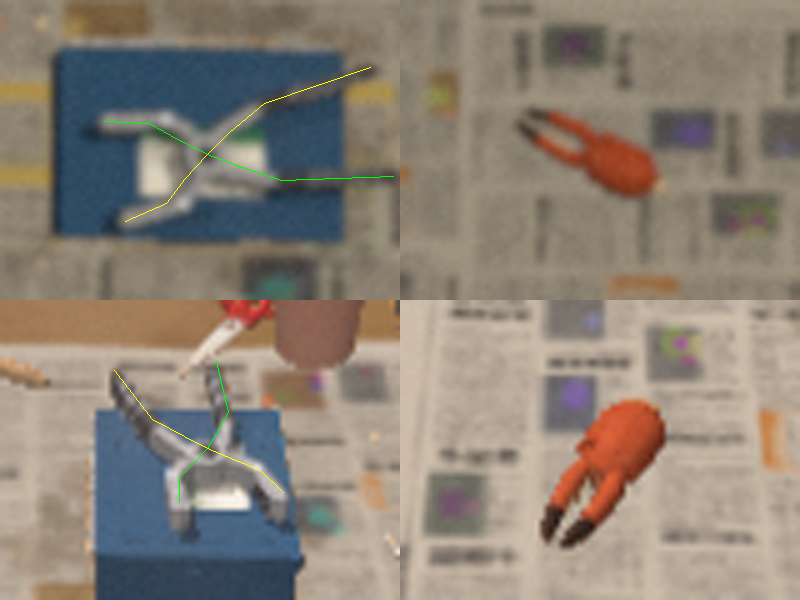

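The model lies on the cracker within about 2–4 mm in both views (top crop: knuckle at (205,155); own handle is the lower one, ending at (390,178)). The other handle leaves too little room for a centred pinch with fully open fingers, so I'll shift the gripper 8 mm outward. I'll refine the claw pose in the same step.

```bash
cat > c.py <<'E'
from fit import *
q=np.array([.4600,-.2722,1.529,.478]); Rm=lambda t:np.array([[np.cos(t),-np.sin(t)],[np.sin(t),np.cos(t)]])
g=q[:2]+Rm(q[2])@[-.088,.00933]
n=q[2]+.0967; out=np.array([-np.sin(n),np.cos(n)])   # own +y side = outward
yaw=n-np.pi; p=g+.008*out; print("grip",g.round(4),"tcp",p.round(4),"yaw",yaw)
o=[np.pi,0,yaw]
print("ik",np.round(ik([*p,.2],o),2),np.round(ik([*p,.076],o),2))
# claw, top camera: silhouettes on plane z=.012
S=np.load("top0.npz"); im=S["im"]; h=cv2.cvtColor(im,cv2.COLOR_RGB2HSV).astype(int); K,t,M=cal("top")
v,u=np.mgrid[:400,:640]; ray=np.stack([(u-K[0,2])/K[0,0],(v-K[1,2])/K[1,1],np.ones_like(u)],-1)@M.T
W=t+ray*((.012-t[2])/ray[...,2])[...,None]
red=(h[...,1]>110)&((h[...,0]<14)|(h[...,0]>172))
near=(np.hypot(W[...,0]-.53,W[...,1]-.05)<.075)
dark=(im.max(-1)<75)
num,lab=cv2.connectedComponents(((red|dark)&near).astype(np.uint8)); L=lab[v[red&near],u[red&near]]; m=lab==np.bincount(L).argmax()
w=W[m][:,:2]; ax=np.array([np.cos(1.11),np.sin(1.11)])
for _ in range(10):
    s=w@ax; s0=s.min(); A=w[s<s0+.055].mean(0); B=w[s>s0+.07].mean(0); ax=(B-A)/np.linalg.norm(B-A)
s=w@ax; b=w@[-ax[1],ax[0]]; mid=A
print("n",m.sum(),"heading",np.degrees(np.arctan2(ax[1],ax[0])),"len",np.ptp(s),"A",A,"B",B)
for k in np.arange(0,.11,.01):
    z=b[(s-s.min()>=k)&(s-s.min()<k+.01)]; print(round(k,2),len(z),(np.ptp(z)*1000).round(1) if len(z) else 0,((z.mean()-A@[-ax[1],ax[0]])*1000).round(1) if len(z) else 0)
org=A+ax*(s.min()+.032-A@ax); print("origin top",org)
P=np.load("claw_side.npy"); P=P[(np.linalg.norm(P[:,:2]-org,axis=1)<.09)&(P[:,2]>.008)]; ss=(P[:,:2]-org)@ax; bb=(P[:,:2]-org)@[-ax[1],ax[0]]
for k in np.arange(-.04,.08,.01):
    z=(ss>=k)&(ss<k+.01); 
    if z.any(): print("side",round(k,2),z.sum(),(bb[z].min()*1000).round(1),(bb[z].max()*1000).round(1),(P[z,2].max()*1000).round(1))
import sys
if len(sys.argv)>1:
    move_pose([*p,.2],o); movel([*p,.076],velocity=.1,guard=15) and print("GUARD")
    close(); st=read_state(); print(st["gripper_width"],st["grasp_force"],st["eef_pos"],st["clock"])
    movel([*p,.2],velocity=.12); st=read_state(); print(st["gripper_width"],st["ft_force"],st["moment"],st["clock"])
    for nme in("top","side"): dump(nme,"1")
E
python3 c.py go
```

```text
grip [ 0.447  -0.3597] tcp [ 0.439  -0.3602] yaw -1.5158926535897932
ik [-0.34  0.21 -0.29  0.   -1.07  0.4 ] [-0.34  0.34 -0.43  0.   -0.8   0.4 ]
n 203 heading 64.70420003444505 len 0.09000720302483006 A [0.52229519 0.03669845] B [0.54343543 0.08142945]
0.0 18 21.7 0.3
0.01 30 30.3 -0.4
0.02 33 31.9 0.4
0.03 31 30.4 -0.3
0.04 27 28.9 -0.1
0.05 22 26.1 0.5
0.06 17 27.5 -0.7
0.07 19 26.1 -0.7
0.08 5 21.7 1.3
0.09 1 0.0 7.1
0.1 0 0 0
origin top [0.52407872 0.04047225]
side -0.04 3 0.4 7.9 17.2
side -0.03 11 -8.3 15.3 23.1
side -0.02 34 -14.7 18.8 24.7
side -0.01 43 -12.8 19.4 26.4
side 0.0 48 -14.8 19.1 24.8
side 0.01 54 -13.4 17.1 23.4
side 0.02 40 -12.0 14.9 19.6
side 0.03 30 -13.5 15.8 18.2
side 0.04 30 -11.4 15.0 16.2
side 0.05 18 -11.2 12.5 16.0
side 0.06 10 -6.6 8.4 14.4
0.008353677750236748 61.726341247558594 [ 0.43972769 -0.36049556  0.0764472 ] 4.5
0.008476988380332834 [-0.62805751 -0.41264314 -1.6041393 ] [-0.11963106  0.0438801  -0.00472824] 5.6833
```

```bash
cat > d.py <<'E'
from fit import *
import sys
from workcell import read_state
def clawoutline(o,hd):
    c=np.array([[-32,-6],[-25,-12],[-14,-17.5],[14,-17.5],[30,-14],[50,-14],[66,-10],[74,-6],[74,6],[66,10],[50,14],[30,14],[14,17.5],[-14,17.5],[-25,12],[-32,6],[-32,-6]])/1000
    a,b=np.cos(hd),np.sin(hd); return c@np.array([[a,b],[-b,a]])+o
def view(tag,items,ctr,fn,half=(40,30),k=5):
    """items: list of (Nx3 pts, colour)"""
    rows=[]
    for n in("top","side"):
        v=cv2.cvtColor(np.load(f"{n}{tag}.npz")["im"],cv2.COLOR_RGB2BGR); x0,y0=(project(n,ctr)-half).astype(int); x0=max(x0,0);y0=max(y0,0)
        cr=cv2.resize(v[y0:y0+2*half[1],x0:x0+2*half[0]],None,fx=k,fy=k,interpolation=cv2.INTER_CUBIC); raw=cr.copy()
        for pts,col in items: cv2.polylines(cr,[((project(n,pts)-[x0,y0]+.5)*k).astype(int)],False,col,1)
        rows.append(np.hstack([raw,cr]))
    cv2.imwrite(fn,np.vstack(rows))
z=lambda p,h:np.c_[p,np.full(len(p),h)]
if __name__=="__main__":
    O=np.array([.524,.0405]);hd=np.radians(64.7)
    view("1",[(z(clawoutline(O,hd),.011),(255,255,0))],[.535,.06,.01],"pics/claw1.png",half=(27,20),k=7)
    st=read_state(); e=np.array(st["eef_pos"]); n=st["ee_rot"][2]+np.pi; th=n-.0967
    c,s=np.cos(th),np.sin(th); piv=e[:2]-np.array([[c,-s],[s,c]])@[-.088,.00933]; q=[*piv,th,.478]
    view("1",[(z(L,e[2]-.011+.018),col) for L,col in zip(lines(q),((0,255,0),(0,255,255)))],[*piv,.2],"pics/held1.png")
    for n in("top","side"):
        S=np.load(n+"1.npz");P=cloud(n,S["d"]).reshape(-1,3); m=(P[:,1]>-.34)&(P[:,1]<-.18)&(abs(P[:,0]-.46)<.1)&(P[:,2]>.17)&(P[:,2]<.24)
        print(n,m.sum(),fitcracker(P[m,:2],q),"model",np.round(q,4)); p=P[m]
        A=np.c_[p[:,1]+.3,np.ones(len(p))]; print("slope z vs y",np.linalg.lstsq(A,p[:,2],rcond=None)[0])
E
python3 d.py
```

```text
top 56 (array([ 0.45261286, -0.26453875,  1.51202539,  0.46      ]), np.float64(0.1913647615687636)) model [ 0.4516 -0.2724  1.5289  0.478 ]
slope z vs y [-0.02626801  0.20489895]
side 372 (array([ 0.45398122, -0.26913355,  1.51960351,  0.48403118]), np.float64(0.9080041993222897)) model [ 0.4516 -0.2724  1.5289  0.478 ]
slope z vs y [-0.02000273  0.19905237]
```

View pics/claw1.png

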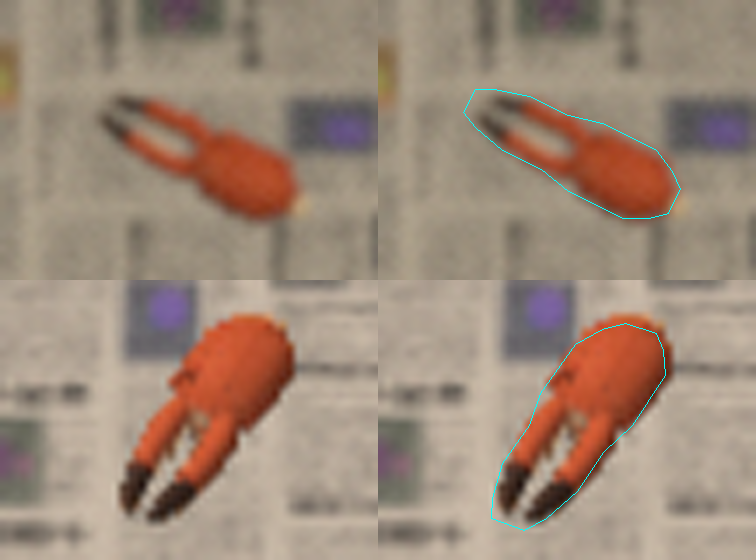

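View pics/held1.png

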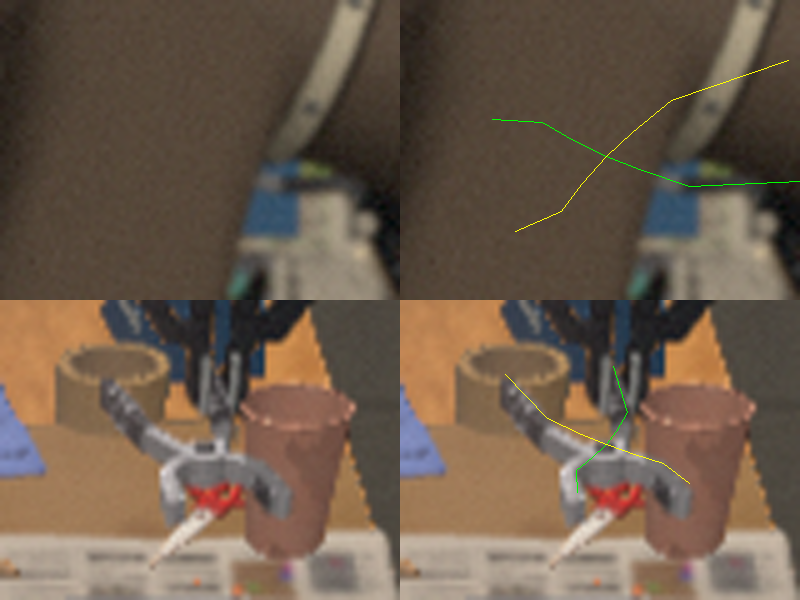

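The cracker is held well (side crop: knuckle at (205,450), jaws about level). The claw outline must move about 5 mm toward the stub: top tips are at (482,110) against the outline's (470,102), and the beige stub is at (683,203). I'll hover above it and compare.

```bash
cat > e.py <<'E'
from d import *
Rm=lambda t:np.array([[np.cos(t),-np.sin(t)],[np.sin(t),np.cos(t)]])
A=.478
def tcp_for(O,hd,ahead=.0479,dal=0.):
    piv=O-ahead*np.array([np.cos(hd),np.sin(hd)]); th=hd-A/2
    return piv+Rm(th)@[-.088,.00933]+dal*0, th+.0967-np.pi, piv, th
def model_q():
    st=read_state(); e=np.array(st["eef_pos"]); th=st["ee_rot"][2]+np.pi-.0967
    if th>np.pi: th-=2*np.pi
    return [*(e[:2]-Rm(th)@[-.088,.00933]),th,A], e[2]
E
cat > f.py <<'E'
from e import *
O=np.array([.520,.036]); hd=np.radians(64.7)
p,yaw,piv,th=tcp_for(O,hd); o=[np.pi,0,yaw]; print(p,yaw,ik([*p,.1],o).round(2))
move_pose([*p,.2],o); movel([*p,.065],velocity=.12)
st=read_state(); print(st["gripper_width"],st["clock"],st["eef_pos"])
for n in("top","side"): dump(n,"2")
q,ez=model_q(); h=ez-.011+.018
it=[(z(L,h),c) for L,c in zip(lines(q),((0,255,0),(0,255,255)))]+[(z(clawoutline(O,hd),.011),(255,255,0))]
view("2",it,[*O-[.01,.02],.03],"pics/hover2.png",half=(35,25),k=5)
for n in("top","side"):
    S=np.load(n+"2.npz");P=cloud(n,S["d"]).reshape(-1,3);im=S["im"].reshape(-1,3).astype(int)
    rel=(P[:,:2]-q[:2])@Rm(q[2]+A/2)
    m=(rel[:,0]>-.045)&(rel[:,0]<.075)&(abs(rel[:,1])<.06)&(P[:,2]>.058)&(P[:,2]<.085)&(im.max(1)-im.min(1)<40)
    print(n,m.sum(),np.round(q,4)); 
    if m.sum()>50: print(fitcracker(P[m,:2],q), P[m,2].max())
E
python3 f.py
```

```text
[ 0.43690548 -0.06982974] -2.1546646275494616 [ 0.29  0.12 -0.67  0.   -0.78 -0.87]
0.008045994881046887 8.2167 [ 0.43738732 -0.06979829  0.06549622]
top 188 [ 0.5    -0.0072  0.8903  0.478 ]
(array([ 0.50238517, -0.0129317 ,  0.96036957,  0.47024188]), np.float64(0.7565986448156506)) 0.07964149740523463
side 432 [ 0.5    -0.0072  0.8903  0.478 ]
(array([ 0.4997802 , -0.00440495,  0.84534926,  0.51740682]), np.float64(0.9901431938268005)) 0.07487135664547573
```

View pics/hover2.png

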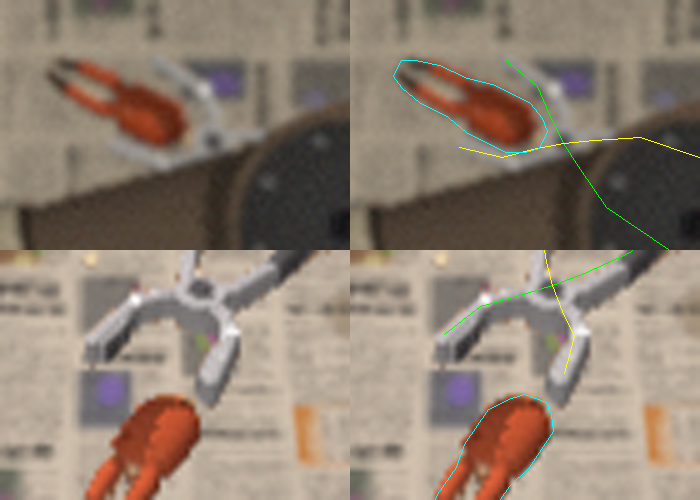

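Hover check, with overlays: the pivot is at crop (212,140) in the top view against the model's (213,143), and at (203,290) against (203,287) in the side view. The claw outline agrees within about 1–2 mm. Now I'll lower it and release a few mm up, so the opening inner finger passes above the other handle.

```bash
cat > g.py <<'E'
from e import *
O=np.array([.5205,.036]); hd=np.radians(64.7)
p,yaw,piv,th=tcp_for(O,hd,.0485); p=p-[.001,0]
movel([*p,.065],velocity=.05)
print("guard",movel([*p,.0155],velocity=.05,guard=12)); st=read_state(); print(st["eef_pos"],st["ft_force"],st["clock"])
gripper_open(); e=np.array(read_state()["eef_pos"]); movel([*e[:2],.12],velocity=.15)
print(read_state()["clock"])
# step aside for a free view
movel([.42,-.22,.2],velocity=.25)
for n in("top","side"): dump(n,"3")
for n in("top","side"):
    S=np.load(n+"3.npz");P=cloud(n,S["d"]).reshape(-1,3);im=S["im"].reshape(-1,3).astype(int)
    rel=(P[:,:2]-piv)@Rm(hd)
    m=(rel[:,0]>-.13)&(rel[:,0]<.075)&(abs(rel[:,1])<.06)&(P[:,2]>.009)&(P[:,2]<.03)&(im.max(1)-im.min(1)<45)
    print(n,m.sum(),[*piv,th],fitcracker(P[m,:2],[*piv,th,A]))
q=[*piv,th,A]
it=[(z(L,.018),c) for L,c in zip(lines(q),((0,255,0),(0,255,255)))]+[(z(clawoutline(O,hd),.011),(255,255,0))]
view("3",it,[*O-[.03,.05],.01],"pics/placed3.png",half=(40,30),k=5)
print(read_state()["clock"])
E
python3 g.py
```

```text
guard False
[ 0.43640042 -0.07032418  0.01574204] [-0.10731856 -0.01252339 -2.17409459] 9.7083
11.2833
top 35 [np.float64(0.4997731436257211), np.float64(-0.007848003658547757), np.float64(0.8902280260403314)] (array([ 0.53036068, -0.00907691,  1.54602089,  0.45861427]), np.float64(0.3564010463389207))
side 455 [np.float64(0.4997731436257211), np.float64(-0.007848003658547757), np.float64(0.8902280260403314)] (array([ 0.49892489, -0.00697913,  0.87413171,  0.47324389]), np.float64(0.8530339379313019))
12.2167
```

View pics/placed3.png

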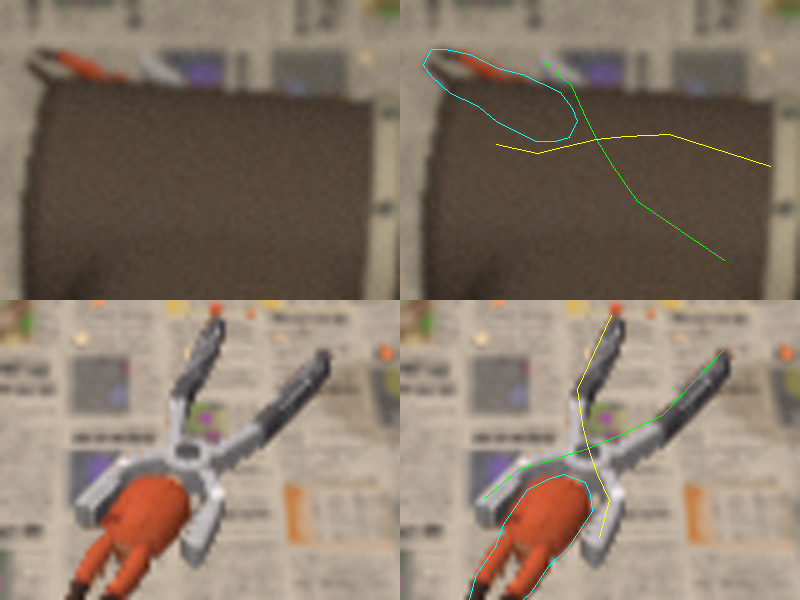

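Side view: the jaws lie flat round the palm, which is nearer the left jaw tip at (85,515); the pincers point out of the mouth and the handles are spread, with ends at (215,330) and (322,358). Now the squeeze.

```bash
cat > s.py <<'E'
from e import *
piv=np.array([.4990,-.0075]); md=1.113
p=piv-.082*np.array([np.cos(md),np.sin(md)]); o=[np.pi,0,md-np.pi]; print(p,ik([*p,.1],o).round(2))
move_pose([*p,.12],o)
print("guard",movel([*p,.0105],velocity=.08,guard=10)); st=read_state(); print(st["eef_pos"],st["ft_force"])
close(); st=read_state(); print("w",st["gripper_width"],st["grasp_force"],st["ft_force"],st["clock"])
hold(.5); st=read_state(); print("w",st["gripper_width"],st["grasp_force"],st["clock"])
dump("side","4")
E
python3 s.py
```

```text
[ 0.46275826 -0.08105635] [ 0.25  0.17 -0.62  0.   -0.79 -0.7 ]
guard False
[ 0.46310259 -0.08098197  0.01092379] [ 0.02536751 -0.18322266 -0.42829044]
w 0.03261548451288393 57.288511991500854 [-4.16914713 -4.65803696 24.45426029] 14.9833
w 0.03270134219279727 57.32002582401037 15.4833
```

```bash
cat > r.py <<'E'
from e import *
gripper_open(); e=np.array(read_state()["eef_pos"]); movel([*e[:2],.15],velocity=.15)
o=[np.pi,0,1.113-np.pi]
move_pose([.45,-.33,.25],o)
for n in("top","side"): dump(n,"5")
O=np.array([.5205,.036]); hd=np.radians(64.7)
for n in ("top","side"):
    for t in("claw","claw_pincers"): print(n,t,[(np.round(r["uv"]),round(r["score"],2)) for r in search_frame(n,t)[:2]])
view("5",[(z(clawoutline(O,hd),.011),(255,255,0))],[*O-[.01,.015],.01],"pics/crack5.png",half=(40,30),k=5)
print(read_state()["clock"])
E
python3 r.py
```

```text
top claw []
top claw_pincers [(array([315., 217.]), 0.74), (array([293., 207.]), 0.52)]
side claw [(array([336., 240.]), 0.61)]
side claw_pincers [(array([340., 240.]), 0.78)]
18.525
```

View pics/crack5.png

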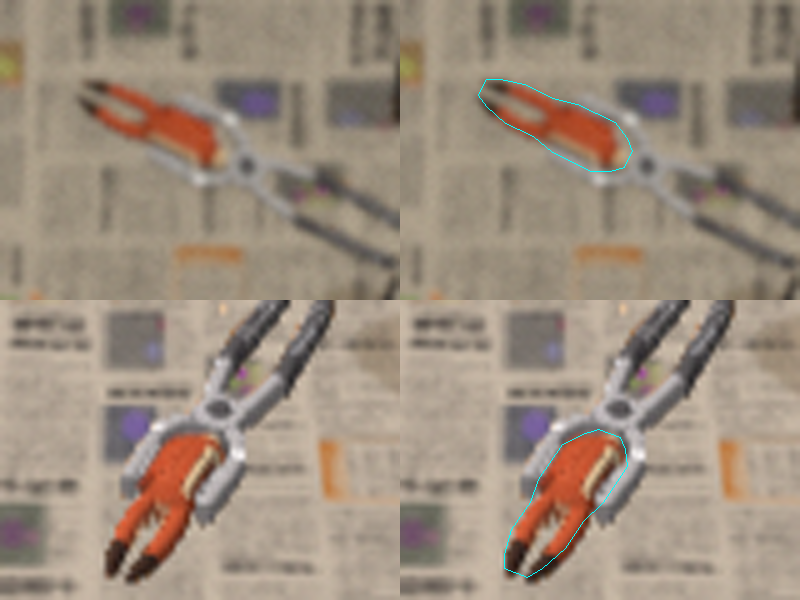

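The palm's side shows a pale, broken-in shell (side crop (205,465)) and the cracker lies flat. The claw has shifted only about 3 mm, with its tips at (122,575). Next I'll take the pincers, slide the claw out of the mouth, lift it and lay it in the dish.

```bash
cat > k.py <<'E'
from e import *
O=np.array([.5175,.034]); hd=np.radians(64.7); ax=np.array([np.cos(hd),np.sin(hd)])
p=O+.05*ax; o=[np.pi,0,hd-np.pi]
h2=np.radians(130); a2=np.array([np.cos(h2),np.sin(h2)]); c2=np.array([.60,.34]); p2=c2+.029*a2; o2=[np.pi,0,h2-np.pi]
print(p,p2,ik([*p,.1],o).round(2),ik([*p2,.1],o2).round(2))
move_pose([*p,.15],o); print("guard",movel([*p,.0105],velocity=.1,guard=10))
close(); st=read_state(); print("w",st["gripper_width"],st["grasp_force"],st["ft_force"],st["clock"])
if st["gripper_width"]>.015:
    e=np.array(st["eef_pos"]); q=e[:2]+.047*ax
    print("pull",movel([*q,e[2]+.001],velocity=.06,guard=40),read_state()["ft_force"])
    movel([*q,.15],velocity=.12)
    st=read_state(); print("w",st["gripper_width"],st["ft_force"],st["clock"])
    dump("side","6")
    move_pose([*p2,.15],o2)
    dump("side","7"); print(st["moment"],read_state()["clock"])
E
python3 k.py; python3 - <<'E'
import cv2,numpy as np
v=[cv2.cvtColor(np.load(f"side{i}.npz")["im"],cv2.COLOR_RGB2BGR)[150:380,220:440] for i in (6,7)]
cv2.imwrite("pics/lift7.png",cv2.resize(np.hstack(v),None,fx=1.8,fy=1.8,interpolation=cv2.INTER_CUBIC))
E
```

```text
[0.53886789 0.07920413] [0.58135916 0.36221529] [ 0.51  0.28 -0.46  0.   -0.83 -0.95] [ 0.84  0.48 -0.13  0.   -0.96 -0.14]
guard False
w 0.027708625602295395 58.726758188568056 [-0.65755287  0.58275572  2.12504684] 22.225
pull False [ 1.20599016  1.24734557 -1.39446929]
w 0.02716062372924192 [-0.84933286 -0.41179836 -1.42466094] 24.4583
[ 0.03364171 -0.01998981  0.00929271] 25.5167
```

View pics/lift7.png

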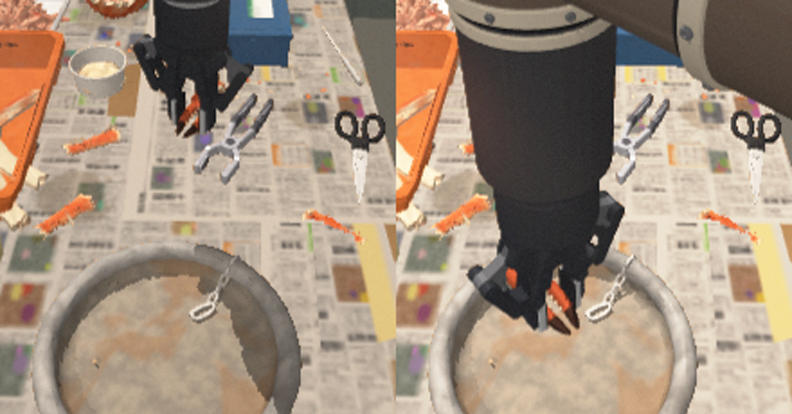

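The claw is held over the dish, clear of the chain, and the cracker lies on the table. Lowering now.

```bash
cat > l.py <<'E'
from e import *
e=np.array(read_state()["eef_pos"])
print("guard",movel([*e[:2],.017],velocity=.08,guard=6)); st=read_state(); print(st["eef_pos"],st["ft_force"])
gripper_open(); e=np.array(read_state()["eef_pos"]); movel([*e[:2],.16],velocity=.15)
move_pose([.5,-.33,.3],[np.pi,0,-2.0]); hold(.3)
for n in("top","side"): dump(n,"8")
S=np.load("side8.npz"); P=cloud("side",S["d"]); M=orange(S["im"],P,(.5,.22),(.68,.43),sat=140); w=P[M]
print(M.sum(),w.mean(0),np.percentile(w[:,2],[2,98]),read_state()["clock"])
v=cv2.hconcat([cv2.cvtColor(np.load(f"{n}8.npz")["im"],cv2.COLOR_RGB2BGR)[a:a+230,b:b+220] for n,a,b in(("top",110,170),("side",150,220))])
cv2.imwrite("pics/end8.png",cv2.resize(v,None,fx=1.8,fy=1.8,interpolation=cv2.INTER_CUBIC))
E
python3 l.py
```

```text
guard False
[0.58152724 0.3614219  0.0175663 ] [-0.57869056 -0.4231009  -1.50214059]
621 [0.60091748 0.34506067 0.02175172] [0.01266257 0.0298115 ] 31.95
```

View pics/end8.png

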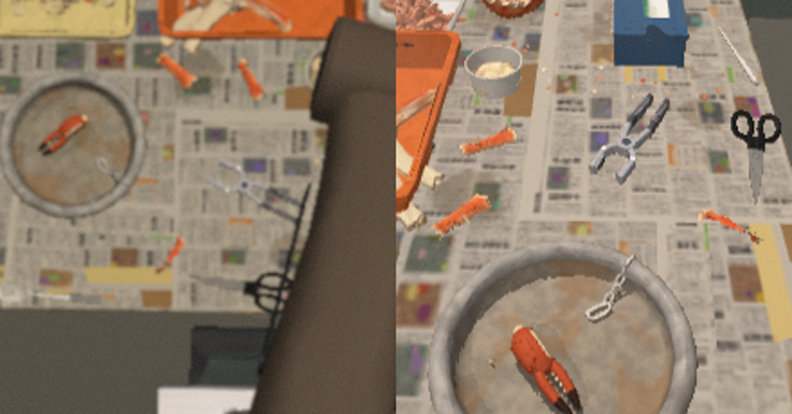

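The claw lies flat in the dish (top crop (63,133), side crop (545,370)), and the cracker lies alone on the table. The other things have not moved.

```bash
python3 -c "
from workcell import *
print(close_job())"
```

```text
the job is handed in; nothing more can be done
None
```

The shell is cracked, the claw lies flat in the picking dish, the cracker is lying on the table, nothing else was seen to move, and the job was handed in at about 32 s on the clock.

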